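# Refit the filter lid of a bench air cleaner

## Robot

A 6-joint arm with a two-finger parallel gripper is mounted at the origin on the work surface. World frame = base frame: x ahead of the robot, y to its left, z up, the work surface at z = 0. Lengths are in m, angles in degrees, forces in N, time in s.
With the tool pointing down it reaches from about 0.3 to 0.75 m from the base axis. Payload 8.5 kg.
Tool frame: the origin (TCP) lies at the very end of the fingers, on their centre line; the grasp point (between the pads) lies 19 mm behind it; x points along the fingers, y is the direction in which the jaws open and shut, and the axes are right-handed (so a half turn about x gives the same grasp; the last joint's range is limited). The gripper opens to 85 mm and grips with 20 to 120 N. Pads are 22 mm wide; open, the fingers measure 114 mm over their backs; the gripper's body (76 mm by 85 mm) begins 54 mm behind the grasp point. The pads swing forward as they close: fully open they stand 13 mm farther back than shut.
Start: joints at [-79.888, 21.807, 74.336, -0, 83.858, -12.336], TCP at [0.21, -0.508, 0.231] pointing down, gripper open.
Joint ranges: [-178.18, 178.18], [-50.72, 133.34], [12.68, 142.11], [-81.47, 261.47], [9.98, 163.14], [-165.26, 165.26]. Speed limits (degrees/s): [136.94, 136.94, 180, 180, 180, 180].

## Interface

Orientations are given as a 3x3 rotation matrix whose columns are the frame's x, y, z axes.
In Python, from rig import sensors, cams, env gives the robot as it stands.
- The arm moves only by the shell command python3 -m crank 'ROWS' [FORCE]. ROWS is a JSON object of lists of equal length, an entry for each row: "hand": the closure in counts, from 0 (fully open) to 255 (shut); "translation": the shift along the tool's x, y, z in m, a list of three; "dr": the turn, a rotation vector about the tool's x, y, z in rad, a list of three. A call has 1 to 5 rows; each row is the pose to reach, as a shift and turn from the pose commanded when the call began, along the tool's axes at that moment; what a row does not reach only later rows make up. A row lasts 1/10 s, in which the tool goes at most 50 mm and 8.59 degrees, less where a joint would pass 70% of its speed; a pose out of reach is approached as far as the arm can. A call with a gripper value outside its range is refused whole. The fingers move at their own pace and stop on an object; FORCE is the grip in N (left out, the last holds). Time passes only in rows, so rows that repeat a pose let the fingers close. It gives the time, the measured TCP pose, the force and the opening at its end, in the units of the state.
- sensors.observe(): the state, without advancing time (a new reading comes with each control period).
- cams.get_image(name): name is "side" or "top" or "wrist"; returns (picture, depth): 420x560x3 uint8, blue, green, red; 420x560 float32, m along the optical axis (not along the pixel's ray), 0 where there is no reading.
- cams.calibration(name): a dict with "vertical_fov" (degrees; the focal length in pixels is half the picture's height over the tangent of half this angle, whatever the lens; pixels are square), "cx", "cy" (the principal point, pixels), "extrinsics" (4x4, takes a point from camera to world coordinates). Camera axes: x right, y down, z forward; pixel columns grow to the right and rows downward; lengths in m; the calibration is good to about 2 mm. A picture is of the moment at which its call begins: read the wrist's pose just before it. calibration takes no time and is no camera call; for the wrist camera it gives the pose at the moment of the call.
- env.close_job(): hands the job in, once; it reports no verdict.
The state is a dict: "time_s": time; "q": joint angles; "qvel": joint speeds; "joint_efforts": joint torques, N m; "position": TCP position; "tool_rot": TCP orientation; "ft_force": force on the tool from outside, world axes, zero at the start; "wrist_torque": the same for the moment, N m; "grip_width": finger opening in m.
Only numpy, scipy, OpenCV 4.12 (cv2) and the standard library are available. Lean on these libraries where they do the work, as an engineer would, in place of code of your own. Each camera call takes 0.05 s, during which the arm holds its last target. There are 200 camera calls.

## Task

Put the yellow filter lid back on the bench air cleaner: pick it up by its blue handle, hook its steel lip under the blue ledge with the lid tilted, swing it down into the bay and press the far edge home until the orange catch snaps over it. Work gently, never force the lid against the cleaner (a firm hand push of some 20 N is plenty), let go at the end, and leave everything else on the table where it is.

Things in the scene. Friction and masses are not known exactly. Their poses are not given: they have to be found in the camera images.
- bay (a point): Filter bay on top of the low grey air cleaner (300 x 200 x 82 mm, fixed). Point: centre of the seat plane, 74 mm above the table; the lid's underside belongs here, axes matching. x from the blue ledge (-x, robot's side) to the orange catch (+x). Side walls at y +-57.5 mm. Ledge, seat and catch are one stiff frame that may sit anywhere up to 22 mm off along x, unseen by this reading: feel for it.
- ledge (a point): Lower edge of the blue ledge (middle), as it would be were the frame central: x -73.5 mm, z +6.5 mm in the bay's axes. Add the frame's unknown offset (up to 22 mm along x). The ledge is 6 mm thick; under it is a pocket 13 mm deep to its end wall (-x), floor 16.5 mm below the edge. From the edge to +x: seat rails begin at 61.5 mm, the 8 mm high far rim stands at 144 mm.
- lid_handle (a point): Centre of the blue upright handle rib on the loose yellow filter lid, 25 mm above the lid's underside, over its middle. Rib 14 mm thick (x), 60 mm long (y), 34 mm tall. Lid: plate 140 (x) x 110 (y) x 8 mm, about 250 g, flat on the table at the start. Lid axes: lip on the -x side, z up. Seated, its axes match the bay's.
- lid_lip (a point): Middle of the free edge of the lid's steel lip: a tongue 80 mm wide (y), 4 mm thick, flush with the underside, standing out 14 mm from the plate's -x edge. Point at x = -84 mm from the lid's middle and 2 mm above its underside.
- lid_far (a point): Middle of the top edge of the lid's far side (the side opposite the lip): x = +70 mm from the lid's middle, 8 mm above its underside.
- catch (a joint): Orange sprung catch on the far rim, 30 mm wide: how far it is pushed back, m; 0 = out, 0.012 = limit. Out, its nose is over the bay by 8 mm, 9 mm above the seat: 3 mm upright front, then a bevel leaning back 30 degrees. Spring 0.9 N plus 0.15 N per mm. The lid's far edge pressed on the bevel (3 to 8 N) drives it back; it snaps out over a lid within 1 mm of its seat.
- jar_clear: Bystander: clear glass jar with a green cap, 68 mm across, 95 mm tall. Origin at the centre of its underside. Leave alone.
- jar_red: Bystander: clear plastic jar with a red cap, 60 mm across, 120 mm tall. Origin at the centre of its underside. Leave alone.
- jar_amber: Bystander: amber glass jar with a black cap, 52 mm across, 85 mm tall. Origin at the centre of its underside. Leave alone.
- bowl: Bystander: white ceramic bowl, 110 mm across, 45 mm tall. Origin at the centre of its underside. Leave alone.
- palette: Bystander: white watercolour palette with coloured pans, 220 x 85 x 10 mm, lying flat. Origin at the centre of its underside. Leave alone.
- brush: Bystander: small brush, 180 mm long, lying flat. Origin at the centre of its underside. Leave alone.
- figure: Bystander: fired-clay club-shaped artefact, 225 mm long, on two cork blocks, 80 mm tall in all. Origin at the centre of its underside. Leave alone.
Not all that is in view belongs to the job. Of the things shaped like the part that bears lid_handle, the yellow one is meant.

How it is judged (in metres and radians):
On the way, in this order (a step that is already met when the one before it is completed fails the run):
1. the lip is down in the ledge end of the bay, below the ledge's underside, while the lid is still tilted (over 4.5 degrees) (z of lid_lip in the frame of bay between -0.012 and 0.0045 m and x of lid_lip in the frame of bay between -0.111 and -0.054 m and y of lid_lip in the frame of bay between -0.02 and 0.02 m and angle between lid_handle's own z axis and vertical above 0.08 rad), for 0.1 s.
2. the lid is flat down on its seat and the catch has sprung out over its far edge (z of lid_lip in the frame of bay between -0.001 and 0.0037 m and z of lid_far in the frame of bay between 0.006 and 0.0095 m and x of lid_lip in the frame of bay between -0.111 and -0.059 m and value of joint catch below 0.0015 m and angle between the x axis of lid_handle and the x axis of bay, either way round below 0.06 rad), for 0.2 s.
At the end, for the whole second after the job is handed in: The lid lies flat in the bay, lip end and far end both within about 1.6 mm of fully down (only possible with the lip under the ledge), lined up with the bay within 3.4 degrees, the catch sprung out over its far edge (pushed back less than 1.5 mm); the lid is at rest and released (all of step 2 and linear speed of lid below 0.01 m/s and contact force between the fingers and lid below 0.1 N); the robot touches nothing.
It fails at once if the lid is forced against the cleaner or its catch with more than 35 N (contact force between lid and cleaner above 35 N).
It fails at once if the robot strikes or leans on the cleaner with more than 25 N (contact force between any of the fingers, the arm and cleaner above 25 N).
It fails at once if a bystander is moved more than 20 mm (distance of any of jar_clear, jar_red, jar_amber, bowl, palette, brush, figure from where it was at the start of the episode above 0.02 m).
It also fails if it takes over 61 s, if anything falls off the work surface, if the arm or the gripper's body presses on something with over 40 N, if the wrist force passes 120 N, or if a joint passes its speed limit or range.

## Working session

There is one attempt and no reset: what is moved stays moved. The work goes in short steps, Python scripts to look and compute and a shell command to move; the robot and the scene stay as the last step left them, time stands still between calls to the robot, and variables do not carry over. Pictures are saved under pics/ and viewed, about 8 in all and at most 12, crops included, and the job is handed in when it is done.

```bash
ls; mkdir -p pics; cat > h.py <<'E'
import numpy as np, cv2
from rig import sensors, cams, env
def grab(name, fn=None):
    c=cams.calibration(name); im,d=cams.get_image(name)
    if fn: cv2.imwrite('pics/'+fn+'.png',im); np.savez('pics/'+fn+'.npz',im=im,d=d,E=c['extrinsics'],f=im.shape[0]/2/np.tan(np.radians(c['vertical_fov']/2)),cx=c['cx'],cy=c['cy'])
    return im,d,c
def load(fn): return np.load('pics/'+fn+'.npz')
def cloud(z):
    d=z['d'];v,u=np.indices(d.shape);P=np.stack([(u-z['cx'])/z['f']*d,(v-z['cy'])/z['f']*d,d],-1)
    return P@z['E'][:3,:3].T+z['E'][:3,3]
def pose():
    s=sensors.observe(); print('t',s['time_s'],'p',np.round(s['position'],4),'F',np.round(s['ft_force'],2),'w',s['grip_width']); return s
E
python3 - <<'E'
from h import *
s=pose();print(np.round(s['tool_rot'],3))
for n in('top','side','wrist'):
    im,d,c=grab(n,n+'0');print(n,np.round(c['extrinsics'],3).tolist())
E
```

```text
pics
t 0.0 p [ 0.21   -0.508   0.2307] F [-0.84  0.18 -0.63] w 0.08529899633795375
[[-0.     0.382 -0.924]
 [ 0.001 -0.924 -0.382]
 [-1.    -0.001 -0.   ]]
top [[0.025, -0.991, 0.133, 0.323], [-1.0, -0.024, 0.003, -0.001], [-0.0, -0.133, -0.991, 1.428], [0.0, 0.0, 0.0, 1.0]]
side [[-0.997, -0.052, 0.053, 0.42], [-0.074, 0.715, -0.695, 0.921], [-0.001, -0.697, -0.717, 1.03], [0.0, 0.0, 0.0, 1.0]]
wrist [[0.381, -0.884, -0.273, 0.28], [-0.925, -0.364, -0.111, -0.48], [-0.001, 0.294, -0.956, 0.373], [0.0, 0.0, 0.0, 1.0]]
```

View pics/top0.png

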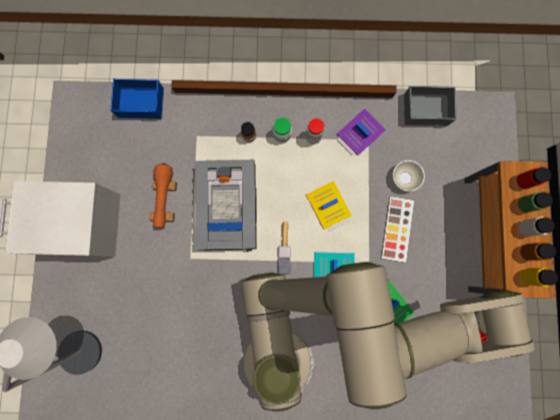

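View pics/side0.png

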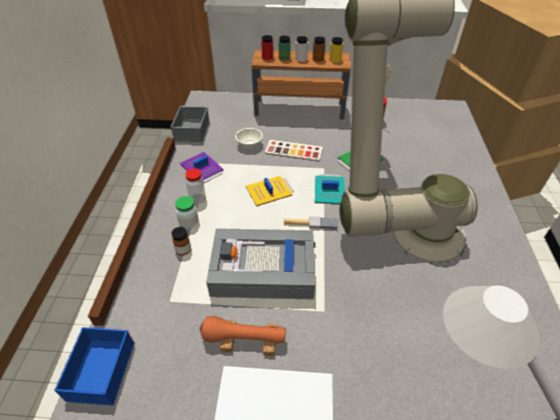

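The top view shows four lid-shaped things: yellow (329,205), purple (361,131), teal (334,265) and green (398,300). Yellow is the one meant. The cleaner is at (225,205), with its blue ledge at (225,227) and orange catch at (224,178).

```bash
python3 - <<'E'
from h import *
z=load('top0');im=z['im'];P=cloud(z)
a=cv2.resize(im[150:260,185:265],None,fx=5,fy=5,interpolation=cv2.INTER_CUBIC)
b=cv2.resize(im[175:240,300:360],None,fx=6.5,fy=6.5,interpolation=cv2.INTER_CUBIC)
H=max(a.shape[0],b.shape[0]);out=np.zeros((H,a.shape[1]+b.shape[1],3),np.uint8);out[:a.shape[0],:a.shape[1]]=a;out[:b.shape[0],a.shape[1]:]=b
out=out[:600];cv2.imwrite('pics/crop1.png',out);print(out.shape)
hsv=cv2.cvtColor(im,cv2.COLOR_BGR2HSV)
def rep(n,m):
    p=P[m];p=p[np.isfinite(p).all(1)]
    (cx,cy),(w,h),ang=cv2.minAreaRect(p[:,:2].astype(np.float32))
    print(n,len(p),'med',np.round(np.median(p,0),4),'rect',np.round((cx,cy,w,h,ang),4),'z',np.round(np.percentile(p[:,2],[2,50,98]),4))
R=np.zeros(im.shape[:2],bool)
def box(u0,u1,v0,v1):
    r=R.copy();r[v0:v1,u0:u1]=1;return r
h,s,v=cv2.split(hsv)
rep('yellow',box(300,360,175,240)&(h>20)&(h<35)&(s>150))
lb=box(300,360,175,240)&(h>95)&(h<130)&(s>120)
rep('handle',lb)
rep('ledge',box(195,256,215,235)&(h>95)&(h<130)&(s>150))
rep('catch',box(195,256,165,190)&(h<20)&(s>150))
g=box(185,265,150,260)&(P[:,:,2]>0.07)&(P[:,:,2]<0.1);rep('cleaner',g)
for u,vv in [(225,165),(225,185),(225,205),(225,222),(225,227),(225,232),(225,244),(200,205),(250,205),(211,205),(239,205)]: print(u,vv,np.round(P[vv,u],4))
E
```

```text
(550, 790, 3)
yellow 1020 med [ 0.5383 -0.1666  0.0089] rect [ 0.4802 -0.0876  0.1489  0.3271 36.8519] z [0.0023 0.0089 0.0155]
handle 51 med [ 0.5399 -0.1662  0.042 ] rect [ 5.3960e-01 -1.6710e-01  9.6000e-03  5.4700e-02  2.8179e+01] z [0.0378 0.042  0.0469]
ledge 229 med [0.4481 0.1812 0.0876] rect [ 0.4122  0.1069  0.273   0.0672 64.2433] z [0.0816 0.0876 0.094 ]
catch 49 med [0.6064 0.1894 0.0975] rect [4.74400e-01 9.20000e-02 3.55400e-01 2.91000e-02 3.62963e+01] z [0.0912 0.0975 0.1681]
cleaner 3831 med [0.5281 0.1859 0.0828] rect [0.5238 0.1859 0.3009 0.1999 2.872 ] z [0.0707 0.0828 0.0907]
225 165 [0.6565 0.191  0.0789]
225 185 [0.5897 0.1894 0.069 ]
225 205 [0.5215 0.1868 0.0674]
225 222 [0.4643 0.1848 0.0643]
225 227 [0.4446 0.1798 0.0957]
225 232 [0.4306 0.1831 0.0662]
225 244 [0.3894 0.1783 0.0896]
200 205 [0.5181 0.2691 0.0768]
250 205 [0.5209 0.1013 0.0851]
211 205 [0.5197 0.2331 0.0718]
239 205 [0.5228 0.1398 0.0661]
```

View pics/crop1.png

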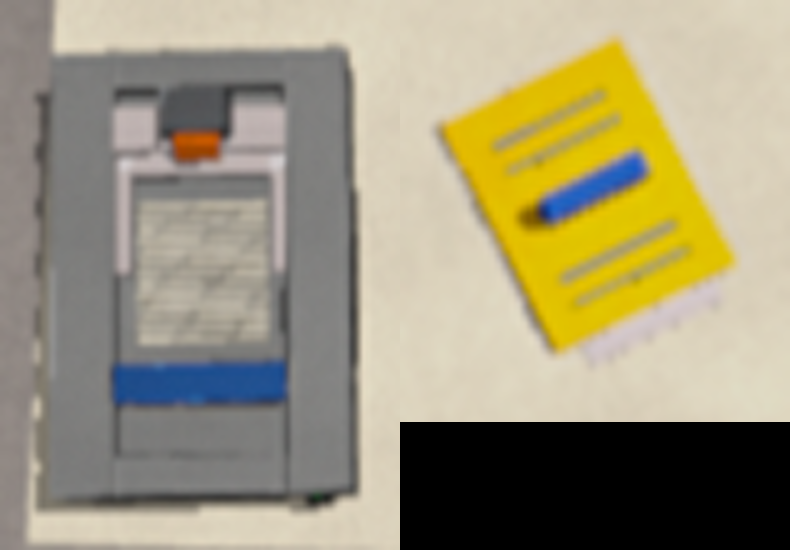

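The crop confirms the yellow lid at roughly crop (590,195), i.e. (329,205) in the full image. Its lip (crop 655,320) points toward the robot. In the cleaner half, the ledge spans crop rows 362-402 and the catch front is at row 160.

```bash
cat >> h.py <<'E'
from scipy.spatial.transform import Rotation as Ro
def Rt(yaw,tilt=0):  # tool y along lid x (yaw deg), pointing down, far end up by tilt deg
    a=np.radians(yaw);x=[0,0,-1];y=[np.cos(a),np.sin(a),0];B=np.stack([x,y,np.cross(x,y)],1).astype(float)
    return B@Ro.from_rotvec([0,0,np.radians(tilt)]).as_matrix()
def go(p,R,cmd=None):
    s=sensors.observe();p0,R0=(np.array(s['position']),np.array(s['tool_rot'])) if cmd is None else cmd
    print('trans',np.round(R0.T@(np.array(p)-p0),4),'dr',np.round(Ro.from_matrix(R0.T@R).as_rotvec(),4))
def ray(z,u,v,h):
    d=z['E'][:3,:3]@np.array([(u-z['cx'])/z['f'],(v-z['cy'])/z['f'],1]);o=z['E'][:3,3];return o+d*(h-o[2])/d[2]
E
python3 - <<'E'
from h import *
z=load('top0')
C=lambda x,y,h:ray(z,185+x/5-.4,150+y/5-.4,h)
L=lambda x,y,h:ray(z,300+(x-400)/6.5-.4,175+y/6.5-.4,h)
for n,p in dict(BL=C(40,505,.082),BR=C(355,492,.082),TR=C(347,50,.082),TL=C(50,58,.082),ledgeL=C(114,362,.0865),ledgeR=C(286,362,.0865),catch=C(197,160,.085),wallL=C(114,200,.082),wallR=C(287,200,.082)).items(): print(n,np.round(p,4))
q=[L(440,125,.008),L(620,38,.008),L(735,262,.008),L(555,352,.008)]
c=sum(q)/4;print('lid c',c, 'sizes',[np.linalg.norm(q[i]-q[i-1]) for i in range(4)]);d=(q[0]+q[1]-q[2]-q[3]);e=q[0]+q[3]-q[1]-q[2];print('yaw',np.degrees(np.arctan2(d[1],d[0])),np.degrees(np.arctan2(-e[0],e[1])))
print('handle',L(593,188,.042))
s=pose();go([.5395,-.1665,.16],Rt(27.5))
E
```

```text
BL [0.3656 0.2847 0.082 ]
BR [0.3792 0.0783 0.082 ]
TR [0.6769 0.0933 0.082 ]
TL [0.6664 0.2938 0.082 ]
ledgeL [0.4606 0.2398 0.0865]
ledgeR [0.4634 0.1263 0.0865]
catch [0.598 0.191 0.085]
wallL [0.57   0.2459 0.082 ]
wallR [0.5728 0.1301 0.082 ]
lid c [ 0.54132738 -0.16831605  0.008     ] sizes [np.float64(0.13762973054008742), np.float64(0.1096357675483518), np.float64(0.13678723527029701), np.float64(0.1091308702756015)]
yaw 27.433035990417114 27.655151865151446
handle [ 0.53910233 -0.16726466  0.042     ]
t 0.15 p [ 0.21   -0.5081  0.2309] F [ 0.4  -0.33  0.31] w 0.0850206651315011
trans [ 0.0712 -0.1898 -0.435 ] dr [-1.6589e+00 -1.0000e-03  6.0000e-04]
```

```bash
T='[0.035,-0.095,-0.2175]'
python3 -m crank '{"hand":[120,120,120,120,120],"translation":[[0.035,-0.095,-0.2175],[0.035,-0.095,-0.2175],[0.035,-0.095,-0.2175],[0.035,-0.095,-0.2175],[0.035,-0.095,-0.2175]],"dr":[[0,0,0],[0,0,0],[0,0,0],[0,0,0],[0,0,0]]}' 30
python3 -m crank '{"hand":[120,120,120,120,120],"translation":[[0.035,-0.095,-0.2175],[0.035,-0.095,-0.2175],[0.035,-0.095,-0.2175],[0.035,-0.095,-0.2175],[0.035,-0.095,-0.2175]],"dr":[[0,0,0],[0,0,0],[0,0,0],[0,0,0],[0,0,0]]}'
for i in 1 2; do python3 -m crank '{"hand":[120,120,120,120,120],"translation":[[0,0,0],[0,0,0],[0,0,0],[0,0,0],[0,0,0]],"dr":[[-0.7,0,0],[-0.7,0,0],[-0.7,0,0],[-0.7,0,0],[-0.7,0,0]]}'; done
python3 -m crank '{"hand":[120,120,120,120],"translation":[[0,0,0],[0,0,0],[0,0,0],[0,0,0]],"dr":[[-0.26,0,0],[-0.26,0,0],[-0.26,0,0],[-0.26,0,0]]}'
python3 - <<'E'
from h import *
s=pose();print(np.round(s['tool_rot'],3));go([.5395,-.167,.16],Rt(27.5));grab('wrist','w1')
E
```

```text
time_s: 0.65
position: [0.376, -0.3352, 0.1959]
tool_rot: [[-0.0, 0.383, -0.924], [0.001, -0.924, -0.383], [-1.0, -0.001, -0.0]]
ft_force: [-0.1, -0.8, 0.0]
grip_width: 0.0452
time_s: 1.15
position: [0.5408, -0.1643, 0.1607]
tool_rot: [[-0.001, 0.383, -0.924], [0.0, -0.924, -0.383], [-1.0, -0.001, 0.0]]
ft_force: [0.2, -2.3, 0.3]
grip_width: 0.0453
time_s: 1.65
position: [0.5394, -0.1665, 0.161]
tool_rot: [[-0.001, 0.89, -0.456], [0.0, -0.456, -0.89], [-1.0, -0.001, 0.0]]
ft_force: [-0.2, -0.1, -0.2]
grip_width: 0.0454
time_s: 2.15
position: [0.5394, -0.1665, 0.1611]
tool_rot: [[-0.001, 0.974, 0.225], [0.0, 0.225, -0.974], [-1.0, -0.0, -0.0]]
ft_force: [0.2, -0.4, -0.8]
grip_width: 0.0452
time_s: 2.55
position: [0.5395, -0.1666, 0.1612]
tool_rot: [[-0.0, 0.888, 0.46], [0.0, 0.46, -0.888], [-1.0, -0.0, -0.0]]
ft_force: [-0.6, 0.5, 0.0]
grip_width: 0.0455
t 2.55 p [ 0.5395 -0.1666  0.1612] F [-0.62  0.46  0.02] w 0.04554276834927483
[[-0.     0.888  0.46 ]
 [ 0.     0.46  -0.888]
 [-1.    -0.    -0.   ]]
trans [ 0.0012 -0.0002  0.0004] dr [-0.002  -0.0003  0.0002]
```

View pics/w1.png

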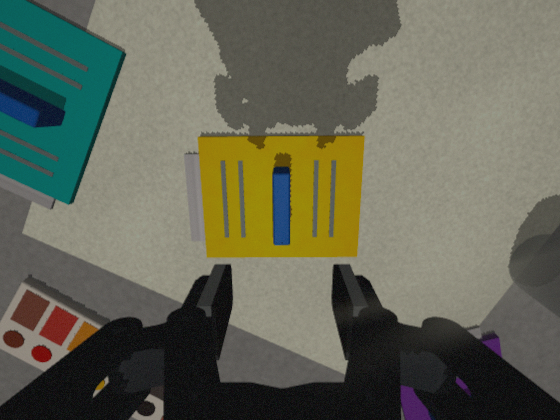

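The wrist view shows the rib at columns 274-290, rows 168-244. It is centred between the fingers (column 282) and square to them, with the lip on the left. I'll check the y position and then grasp.

```bash
python3 - <<'E'
from h import *
z=load('w1')
h=(ray(z,282,168,.042)+ray(z,282,244,.042))/2;print('rib',h,np.linalg.norm(ray(z,282,168,.042)-ray(z,282,244,.042)))
q=[ray(z,*a,.008) for a in [(199,137),(364,135),(357,257),(206,257)]];print('plate',sum(q)/4,[np.linalg.norm(q[i]-q[i-1]) for i in range(4)])
c=(h+sum(q)/4)/2;go([c[0],c[1],.012],Rt(27.5))
E
```

```text
rib [ 0.53986634 -0.16584081  0.042     ] 0.062128893590816546
plate [ 0.54064333 -0.16844472  0.008     ] [np.float64(0.10931908443581484), np.float64(0.13816037403375667), np.float64(0.1108960691034868), np.float64(0.14056454169320962)]
trans [0.1492 0.0005 0.0009] dr [-0.0017 -0.0002  0.0001]
```

```bash
python3 -m crank '{"hand":[120,120,120,120,120],"translation":[[0.05,0,0],[0.1,0,0],[0.13,0,0],[0.149,0,0],[0.149,0,0]],"dr":[[0,0,0],[0,0,0],[0,0,0],[0,0,0],[0,0,0]]}'
python3 -m crank '{"hand":[255,255,255,255,255],"translation":[[0,0,0],[0,0,0],[0,0,0],[0,0,0],[0,0,0]],"dr":[[0,0,0],[0,0,0],[0,0,0],[0,0,0],[0,0,0]]}' 60
python3 -m crank '{"hand":[255,255,255,255,255],"translation":[[-0.05,0,0],[-0.1,0,0],[-0.15,0,0],[-0.17,0,0],[-0.17,0,0]],"dr":[[0,0,0],[0,0,0],[0,0,0],[0,0,0],[0,0,0]]}'
python3 - <<'E'
from h import *
s=pose();go([.530,.184,.19],Rt(2.5))
E
```

```text
time_s: 3.1
position: [0.5383, -0.166, 0.0099]
tool_rot: [[-0.004, 0.887, 0.461], [0.003, 0.461, -0.887], [-1.0, -0.003, -0.004]]
ft_force: [-0.2, 0.5, 0.0]
grip_width: 0.0449
time_s: 3.6
position: [0.5402, -0.167, 0.0139]
tool_rot: [[0.003, 0.887, 0.463], [-0.001, 0.463, -0.887], [-1.0, 0.002, 0.003]]
ft_force: [0.1, 0.4, 6.6]
grip_width: 0.0129
time_s: 4.1
position: [0.5404, -0.167, 0.1857]
tool_rot: [[0.006, 0.887, 0.463], [-0.003, 0.463, -0.887], [-1.0, 0.004, 0.006]]
ft_force: [0.2, -0.5, -3.7]
grip_width: 0.013
t 4.1 p [ 0.5404 -0.167   0.1857] F [ 0.16 -0.47 -3.68] w 0.013009096274670983
trans [-0.0055  0.1532 -0.316 ] dr [ 0.4373  0.0048 -0.005 ]
```

```bash
python3 -m crank '{"hand":[255,255,255,255,255],"translation":[[-0.115,0.105,-0.24],[-0.115,0.105,-0.24],[-0.115,0.105,-0.24],[-0.115,0.105,-0.24],[-0.115,0.105,-0.24]],"dr":[[0.437,0,0],[0.437,0,0],[0.437,0,0],[0.437,0,0],[0.437,0,0]]}'
python3 -m crank '{"hand":[255,255],"translation":[[0,0,0],[0,0,0]],"dr":[[0,0,0],[0,0,0]]}'
python3 - <<'E'
from h import *
s=pose();print(np.round(s['tool_rot'],3));go([.52,.085,.30],Rt(2.5));grab('wrist','w2')
E
```

```text
time_s: 4.6
position: [0.523, 0.0608, 0.2803]
tool_rot: [[-0.003, 0.999, 0.043], [0.0, 0.043, -0.999], [-1.0, -0.003, -0.001]]
ft_force: [0.5, 0.7, -2.6]
grip_width: 0.0131
time_s: 4.8
position: [0.5235, 0.0599, 0.2801]
tool_rot: [[-0.002, 0.999, 0.046], [-0.0, 0.046, -0.999], [-1.0, -0.002, -0.0]]
ft_force: [0.4, 0.6, -3.0]
grip_width: 0.0135
t 4.8 p [0.5235 0.0599 0.2801] F [ 0.36  0.55 -2.97] w 0.013478528796530843
[[-0.002  0.999  0.046]
 [-0.     0.046 -0.999]
 [-1.    -0.002 -0.   ]]
trans [-0.0199 -0.0024 -0.0252] dr [ 0.0023 -0.0001  0.0023]
```

View pics/w2.png

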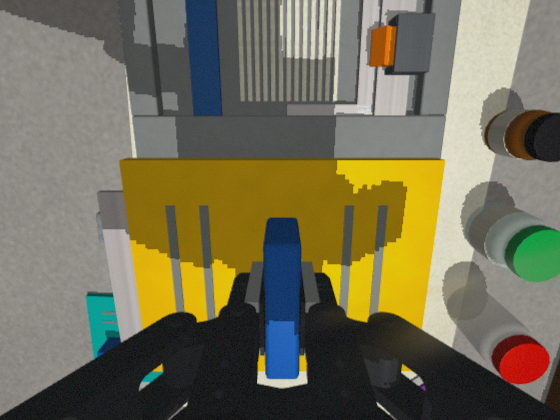

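The view shows the near bay wall at row 115, the ledge at columns 186-222 and the catch front at column 370. The held lid is level. I'll shift +y to see both walls.

```bash
python3 -m crank '{"hand":[255,255,255,255],"translation":[[-0.02,0,-0.036],[-0.02,0,-0.036],[-0.02,0,-0.036],[-0.02,0,-0.036]],"dr":[[0,0,0],[0,0,0],[0,0,0],[0,0,0]]}'
python3 - <<'E'
from h import *
s=pose();grab('wrist','w3')
im=load('w3')['im'][0:200,100:480]
cv2.imwrite('pics/w3c.png',cv2.resize(im,None,fx=2.1,fy=2.1,interpolation=cv2.INTER_CUBIC))
E
```

```text
time_s: 5.25
position: [0.5223, 0.0938, 0.3003]
tool_rot: [[-0.003, 0.999, 0.042], [-0.0, 0.042, -0.999], [-1.0, -0.003, 0.0]]
ft_force: [-0.5, 0.6, -2.5]
grip_width: 0.0129
t 5.25 p [0.5223 0.0938 0.3003] F [-0.53  0.63 -2.51] w 0.012883140819796364
```

View pics/w3c.png

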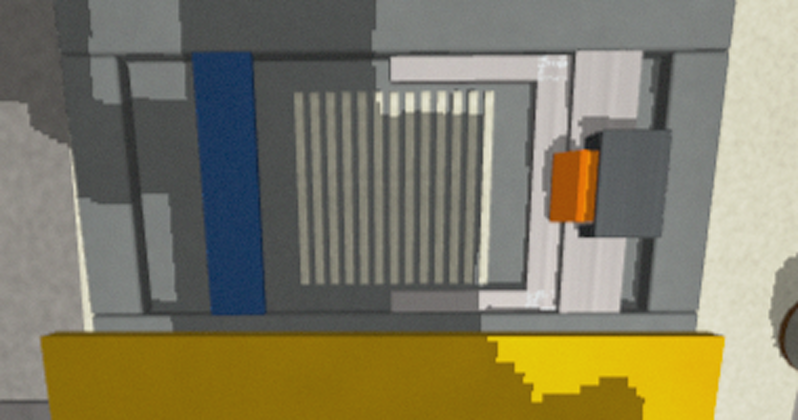

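The crop shows both bay walls at crop rows ~52 and 313. The ledge front edge runs (250,52) to (265,313), the rim line (573,50) to (562,310), and the catch nose is at column 552.

```bash
python3 - <<'E'
from h import *
z=load('w3');C=lambda x,y,h:ray(z,100+(x+.5)/2.1-.5,(y+.5)/2.1-.5,h)
W1,W2,W3,W4=C(130,54,.082),C(690,51,.082),C(150,313,.082),C(690,312,.082)
L1,L2=C(250,52,.0865),C(265,313,.0865);R1,R2=C(573,50,.082),C(562,310,.082)
an=lambda a,b:np.degrees(np.arctan2(b[1]-a[1],b[0]-a[0]))
print('wall yaw',an(W1,W2),an(W3,W4),'ledge yaw',an(L2,L1)-90,'rim',an(R2,R1)-90)
yaw=2.6;a=np.radians(yaw);ex=np.array([np.cos(a),np.sin(a)]);ey=np.array([-ex[1],ex[0]])
for n,p in dict(W1=W1,W2=W2,W3=W3,W4=W4,L1=L1,L2=L2,R1=R1,R2=R2,catch=C(552,185,.085)).items(): print(n,np.round(p,4),'along',np.round(ex@p[:2],4),'across',np.round(ey@p[:2],4))
s=sensors.observe();p=np.array(s['position'])[:2]
zl=s['position'][2]-.012+.008
E1,E2=C(42,337,zl),C(722,337,zl);print('lid edge',E1,E2,'yaw',an(E1,E2),'len',np.linalg.norm(E1-E2),'mid rel tcp (lidx,lidy)',ex@((E1+E2)[:2]/2-p),ey@((E1+E2)[:2]/2-p))
print('toolyaw',np.degrees(np.arctan2(s['tool_rot'][1][1],s['tool_rot'][0][1])))
P=cloud(z);
for n,(x,y) in dict(lid1=(100,380),lid2=(420,380),lid3=(690,380),ledge=(235,180),rail=(450,70),rim=(600,90),wall=(400,30)).items():
    u,v=int(100+x/2.1),int(y/2.1);print(n,np.round(np.median(P[v-2:v+3,u-2:u+3].reshape(-1,3),0),4))
E
```

```text
wall yaw 2.5860291868387493 2.4762562112365307 ledge yaw 2.957355820923155 rim 4.074371643428108
W1 [0.4039 0.2385 0.082 ] along 0.4143 across 0.2199
W2 [0.6529 0.2497 0.082 ] along 0.6635 across 0.2199
W3 [0.4067 0.1244 0.082 ] along 0.412 across 0.1058
W4 [0.6719 0.1359 0.082 ] along 0.6773 across 0.1052
L1 [0.4582 0.2405 0.0865] along 0.4686 across 0.2195
L2 [0.464  0.1273 0.0865] along 0.4693 across 0.1061
R1 [0.6009 0.248  0.082 ] along 0.6115 across 0.2205
R2 [0.609  0.1342 0.082 ] along 0.6145 across 0.1065
catch [0.5971 0.1913 0.085 ] along 0.6052 across 0.164
lid edge [0.45231922 0.14510354 0.29646041] [0.58911486 0.15078371 0.29646041] yaw 2.37772704702264 len 0.136913513811958 mid rel tcp (lidx,lidy) 0.0007867098984235042 0.054068473773700956
toolyaw 2.4301710423236504
lid1 [0.4625 0.1366 0.2945]
lid2 [0.5292 0.1394 0.2946]
lid3 [0.5849 0.1417 0.2941]
ledge [0.4499 0.1878 0.0862]
rail [0.5474 0.2396 0.0737]
rim [0.6145 0.233  0.0818]
wall [0.5235 0.2529 0.0819]
```

```bash
cat >> h.py <<'E'
YAW=2.55;_a=np.radians(YAW);EX=np.array([np.cos(_a),np.sin(_a)]);EY=np.array([-EX[1],EX[0]])
LEDGE=0.469;ACR=0.1632;LX,LZ=-0.0832,-0.0138
def tcp(lipx,zb,th):   # lip end (bottom) relative to ledge edge along x, zb rel. seat -> TCP pos, R
    t=np.radians(th);c,s=np.cos(t),np.sin(t)
    al=LEDGE+lipx-(LX*c-LZ*s);zz=.074+zb-(LX*s+LZ*c)
    return np.r_[al*EX+ACR*EY,zz],Rt(YAW,th)
def lip():
    s=sensors.observe();R=np.array(s['tool_rot']);p=np.array(s['position']);q=p+R@np.array([-LZ,LX,0])
    far=p+R@np.array([-LZ,LX+.154,0])
    th=np.degrees(np.arcsin(R[2,1]));print('t %.2f tilt %.2f yaw %.2f lip x %.4f zb %.4f far zb %.4f across %.4f F %s grip %.4f'%(s['time_s'],th,np.degrees(np.arctan2(R[1,1],R[0,1])),EX@q[:2]-LEDGE,q[2]-.074,far[2]-.074,EY@q[:2],np.round(s['ft_force'],1),s['grip_width']))
E
python3 - <<'E'
from h import *
z=load('w3');P=cloud(z)
for n,(x,y) in dict(orL=(560,185),orM=(572,185),orR=(588,185),box=(625,185)).items():
    u,v=int(100+x/2.1),int(y/2.1);print(n,np.round(np.median(P[v-1:v+2,u-1:u+2].reshape(-1,3),0),4))
lip();go(*tcp(.008,.05,16))
E
```

```text
orL [0.599  0.1909 0.0907]
orM [0.6034 0.1908 0.0971]
orR [0.6112 0.1911 0.0962]
box [0.6231 0.1909 0.1097]
t 5.30 tilt -0.12 yaw 2.43 lip x -0.0262 zb 0.2128 far zb 0.2125 across 0.0707 F [ 0.3 -0.2 -2.8] grip 0.0132
trans [ 0.1402  0.0272 -0.0927] dr [-0.0021  0.0003  0.2814]
```

```bash
python3 -m crank '{"hand":[255,255,255,255,255],"translation":[[0.05,0.01,-0.046],[0.1,0.02,-0.093],[0.1,0.02,-0.093],[0.1,0.02,-0.093],[0.1,0.02,-0.093]],"dr":[[0,0,0.1],[-0.002,0,0.2],[-0.002,0,0.3],[-0.002,0,0.35],[-0.002,0,0.35]]}' 100
python3 - <<'E'
from h import *
pose();lip();go(*tcp(.006,.03,20));go(*tcp(.006,-.004,20))
E
```

```text
time_s: 5.8
position: [0.5368, 0.1886, 0.2]
tool_rot: [[0.339, 0.94, 0.046], [0.015, 0.044, -0.999], [-0.941, 0.34, 0.001]]
ft_force: [-0.4, -0.8, -2.9]
grip_width: 0.0124
t 5.8 p [0.5368 0.1886 0.2   ] F [-0.41 -0.85 -2.89] w 0.012378650164908543
t 5.80 tilt 19.85 yaw 2.68 lip x 0.0021 zb 0.0848 far zb 0.1371 across 0.1644 F [-0.4 -0.8 -2.9] grip 0.0124
trans [ 0.0526 -0.015   0.0013] dr [0.0021 0.0003 0.0026]
trans [ 0.0846 -0.0265  0.0013] dr [0.0021 0.0003 0.0026]
```

```bash
python3 -m crank '{"hand":[255,255,255,255],"translation":[[0.026,-0.008,0.001],[0.052,-0.015,0.001],[0.06,-0.018,0.001],[0.06,-0.018,0.001]],"dr":[[0.002,0,0.002],[0.002,0,0.002],[0.002,0,0.002],[0.002,0,0.002]]}'
python3 - <<'E'
from h import *
lip();grab('side','s2');go(*tcp(.006,-.004,20))
z=load('s2');im=z['im'][190:310,190:350];cv2.imwrite('pics/s2c.png',cv2.resize(im,None,fx=5,fy=5,interpolation=cv2.INTER_CUBIC))
P=cloud(z);h=cv2.cvtColor(z['im'],cv2.COLOR_BGR2HSV);m=(h[...,0]>20)&(h[...,0]<35)&(h[...,1]>150)&(P[...,0]>.42)&(P[...,0]<.65)&(P[...,1]>.1)&(P[...,1]<.3)&(P[...,2]>.07)
p=P[m];p=p-[0,0,.074];al=p[:,:2]@EX-LEDGE;print(m.sum(),np.polyfit(al,p[:,2],1),al.min(),al.max(),(p[:,:2]@EY).min(),(p[:,:2]@EY).max())
E
```

```text
time_s: 6.2
position: [0.5423, 0.1871, 0.1385]
tool_rot: [[0.342, 0.939, 0.043], [0.015, 0.04, -0.999], [-0.94, 0.343, -0.0]]
ft_force: [0.1, -0.2, -1.3]
grip_width: 0.0123
t 6.20 tilt 20.03 yaw 2.45 lip x 0.0076 zb 0.0230 far zb 0.0758 across 0.1629 F [ 0.1 -0.2 -1.3] grip 0.0123
trans [ 0.0258 -0.0117 -0.0001] dr [-0.0015  0.0002 -0.0029]
1012 [0.34614151 0.03187098] 0.017903023034181453 0.14840635862602802 0.1069613850265726 0.2190686717983286
```

View pics/s2c.png

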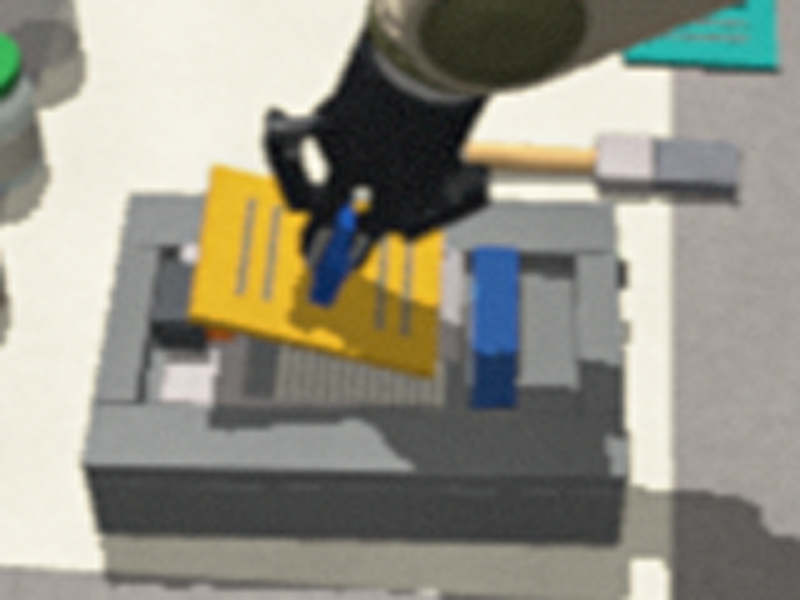

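The side view shows the tilted lid over the bay, its lip just +x of the blue ledge and clear of the walls and catch. I'll lower it and feel along -x.

```bash
python3 -m crank '{"hand":[255,255,255,255],"translation":[[0.012,-0.005,0],[0.02,-0.009,0],[0.027,-0.012,0],[0.027,-0.012,0]],"dr":[[0,0,-0.003],[0,0,-0.003],[0,0,-0.003],[0,0,-0.003]]}' | grep force
python3 - <<'E'
from h import *
lip();go(*tcp(-.008,-.005,20));
E
```

```text
ft_force: [0.5, -0.2, -2.7]
t 6.65 tilt 19.93 yaw 2.52 lip x 0.0051 zb -0.0062 far zb 0.0463 across 0.1636 F [ 0.5 -0.2 -2.7] grip 0.0124
trans [-0.0057 -0.012   0.0004] dr [-0.0005 -0.      0.0012]
```

```bash
python3 -m crank '{"hand":[255,255,255,255],"translation":[[-0.002,-0.004,0],[-0.004,-0.008,0],[-0.0055,-0.012,0],[-0.0055,-0.012,0]],"dr":[[0,0,0],[0,0,0],[0,0,0],[0,0,0]]}' | grep force
python3 -c "
from h import *
lip()"
python3 -m crank '{"hand":[255,255,255],"translation":[[-0.0007,-0.0019,0],[-0.0007,-0.0019,0],[-0.0007,-0.0019,0]],"dr":[[0,0,0],[0,0,0],[0,0,0]]}' | grep force
python3 -c "
from h import *
lip()"
```

```text
ft_force: [0.1, -0.3, -2.3]
t 7.05 tilt 20.00 yaw 2.53 lip x -0.0083 zb -0.0044 far zb 0.0482 across 0.1638 F [ 0.1 -0.3 -2.3] grip 0.0124
ft_force: [0.7, -0.0, -2.1]
t 7.35 tilt 20.00 yaw 2.52 lip x -0.0097 zb -0.0047 far zb 0.0480 across 0.1637 F [ 0.7 -0.  -2.1] grip 0.0123
```

```bash
for i in 1 2 3; do python3 -m crank '{"hand":[255,255],"translation":[[-0.0003,-0.0009,0],[-0.0003,-0.0009,0]],"dr":[[0,0,0],[0,0,0]]}' | grep force
python3 -c "
from h import *
lip()"; done
```

```text
ft_force: [1.2, -0.8, -2.6]
t 7.55 tilt 20.03 yaw 2.52 lip x -0.0105 zb -0.0047 far zb 0.0481 across 0.1637 F [ 1.2 -0.8 -2.6] grip 0.0121
ft_force: [3.9, -0.2, -3.4]
t 7.75 tilt 20.12 yaw 2.52 lip x -0.0108 zb -0.0045 far zb 0.0484 across 0.1638 F [ 3.9 -0.2 -3.4] grip 0.0123
ft_force: [7.9, 1.2, -4.0]
t 7.95 tilt 20.22 yaw 2.52 lip x -0.0109 zb -0.0043 far zb 0.0489 across 0.1638 F [ 7.9  1.2 -4. ] grip 0.0123
```

Contact came at lip x ≈ -10.5 mm, against about -10.4 mm predicted for the plate edge meeting the ledge face. That confirms the frame offset. Next I back off slightly and swing down about the lip.

```bash
python3 - <<'E'
from h import *
import h
h.ACR=.1637;h.YAW=2.52
c=tcp(-.0126,-.0047,20)
for w in [(-.0100,-.004,18),(-.0103,-.0035,16),(-.0105,-.003,14),(-.0105,-.003,12)]: print(w);go(*tcp(*w),cmd=c)
c=tcp(-.0105,-.003,12)
for w in [(-.0108,-.0025,11),(-.011,-.0022,10),(-.011,-.002,9),(-.0112,-.002,8)]: print(w);go(*tcp(*w),cmd=c)
E
```

```text
(-0.01, -0.004, 18)
trans [ 0.0031  0.0031 -0.    ] dr [ 0.     -0.     -0.0349]
(-0.0103, -0.0035, 16)
trans [ 0.0055  0.0033 -0.    ] dr [ 0.     -0.     -0.0698]
(-0.0105, -0.003, 14)
trans [ 0.0079  0.0035 -0.    ] dr [ 0.      0.     -0.1047]
(-0.0105, -0.003, 12)
trans [ 0.0108  0.0037 -0.    ] dr [ 0.     -0.     -0.1396]
(-0.0108, -0.0025, 11)
trans [ 0.0009  0.     -0.    ] dr [-0.      0.     -0.0175]
(-0.011, -0.0022, 10)
trans [ 0.002   0.0001 -0.    ] dr [ 0.      0.     -0.0349]
(-0.011, -0.002, 9)
trans [ 0.0033  0.0003 -0.    ] dr [-0.      0.     -0.0524]
(-0.0112, -0.002, 8)
trans [ 0.0047  0.0003 -0.    ] dr [-0.     -0.     -0.0698]
```

```bash
python3 -m crank '{"hand":[255,255,255,255,255],"translation":[[0.0031,0.0031,0],[0.0055,0.0033,0],[0.0079,0.0035,0],[0.0108,0.0037,0],[0.0108,0.0037,0]],"dr":[[0,0,-0.035],[0,0,-0.07],[0,0,-0.105],[0,0,-0.14],[0,0,-0.14]]}' | grep force
python3 -c "
from h import *
lip()"
```

```text
ft_force: [0.6, 0.9, -2.0]
t 8.45 tilt 11.90 yaw 2.50 lip x -0.0104 zb -0.0033 far zb 0.0284 across 0.1637 F [ 0.6  0.9 -2. ] grip 0.0121
```

```bash
python3 -m crank '{"hand":[255,255,255,255,255],"translation":[[0.0009,0,0],[0.002,0.0001,0],[0.0033,0.0003,0],[0.0047,0.0003,0],[0.0047,0.0003,0]],"dr":[[0,0,-0.0175],[0,0,-0.035],[0,0,-0.0525],[0,0,-0.07],[0,0,-0.07]]}' | grep force
python3 - <<'E'
from h import *
import h
h.ACR=.1637;h.YAW=2.52
lip()
c=tcp(-.0112,-.002,8)
for w in [(-.0113,-.0018,7),(-.0114,-.0015,6),(-.0115,-.001,5),(-.0115,-.001,4)]: print(w);go(*tcp(*w),cmd=c)
E
```

```text
ft_force: [-0.4, -1.2, -1.6]
t 8.95 tilt 7.92 yaw 2.52 lip x -0.0110 zb -0.0021 far zb 0.0191 across 0.1638 F [-0.4 -1.2 -1.6] grip 0.0125
(-0.0113, -0.0018, 7)
trans [ 0.0012  0.0002 -0.    ] dr [ 0.      0.     -0.0175]
(-0.0114, -0.0015, 6)
trans [ 0.0024  0.0003 -0.    ] dr [ 0.      0.     -0.0349]
(-0.0115, -0.001, 5)
trans [ 0.0033  0.0005 -0.    ] dr [ 0.      0.     -0.0524]
(-0.0115, -0.001, 4)
trans [ 0.0048  0.0006 -0.    ] dr [-0.      0.     -0.0698]
```

```bash
python3 -m crank '{"hand":[255,255,255,255],"translation":[[0.0012,0.0002,0],[0.0024,0.0003,0],[0.0033,0.0005,0],[0.0033,0.0005,0]],"dr":[[0,0,-0.0175],[0,0,-0.035],[0,0,-0.0525],[0,0,-0.0525]]}' | grep force
python3 - <<'E'
from h import *
import h
h.ACR=.1637;h.YAW=2.52
lip()
c=tcp(-.0115,-.001,5)
for w in [(-.0115,-.001,4),(-.0115,-.0005,3),(-.0115,-.0005,2),(-.0115,-.0005,1),(-.0115,-.0005,0),(-.0115,-.001,-.5)]: print(w);go(*tcp(*w),cmd=c)
E
```

```text
ft_force: [-1.1, 0.7, -0.5]
t 9.35 tilt 4.91 yaw 2.52 lip x -0.0112 zb -0.0010 far zb 0.0122 across 0.1638 F [-1.1  0.7 -0.5] grip 0.0126
(-0.0115, -0.001, 4)
trans [ 0.0015  0.0002 -0.    ] dr [-0.      0.     -0.0175]
(-0.0115, -0.0005, 3)
trans [ 0.0024  0.0005 -0.    ] dr [ 0.     -0.     -0.0349]
(-0.0115, -0.0005, 2)
trans [ 0.0039  0.0007 -0.    ] dr [-0.      0.     -0.0524]
(-0.0115, -0.0005, 1)
trans [ 0.0053  0.0008 -0.    ] dr [-0.     -0.     -0.0698]
(-0.0115, -0.0005, 0)
trans [ 0.0068  0.0009 -0.    ] dr [-0.     -0.     -0.0873]
(-0.0115, -0.001, -0.5)
trans [ 0.008   0.0009 -0.    ] dr [ 0.    -0.    -0.096]
```

```bash
python3 -m crank '{"hand":[255,255,255,255],"translation":[[0.0015,0.0002,0],[0.0024,0.0005,0],[0.0039,0.0007,0],[0.0039,0.0007,0]],"dr":[[0,0,-0.0175],[0,0,-0.035],[0,0,-0.0525],[0,0,-0.0525]]}' | grep force
python3 - <<'E'
from h import *
lip();s=sensors.observe();print(np.round(s['wrist_torque'],2))
grab('top','t3');z=load('t3');P=cloud(z);hh=cv2.cvtColor(z['im'],cv2.COLOR_BGR2HSV)
grab('side','s3');z=load('s3');P=cloud(z);h=cv2.cvtColor(z['im'],cv2.COLOR_BGR2HSV);m=(h[...,0]>20)&(h[...,0]<35)&(h[...,1]>150)&(P[...,0]>.42)&(P[...,0]<.65)&(P[...,1]>.1)&(P[...,1]<.3)&(P[...,2]>.06)
p=P[m];p=p-[0,0,.074];al=p[:,:2]@EX-LEDGE;f=np.polyfit(al,p[:,2],1);print(m.sum(),f,'far top',np.polyval(f,.142),'near top',np.polyval(f,.003),al.min(),al.max())
E
```

```text
ft_force: [-1.9, 0.8, -3.4]
t 9.75 tilt 1.85 yaw 2.52 lip x -0.0113 zb -0.0008 far zb 0.0041 across 0.1637 F [-1.9  0.8 -3.4] grip 0.0124
[ 0.03  0.42 -0.02]
985 [0.03216956 0.00924534] far top 0.013813418915662587 near top 0.009341850662865227 0.0014256221430986038 0.13974413943701214
```

```bash
python3 -m crank '{"hand":[255,255,255,255],"translation":[[0.0014,0.0001,0],[0.0029,0.0002,0],[0.0029,0.0002,0],[0.0029,0.0002,0]],"dr":[[0,0,-0.0175],[0,0,-0.035],[0,0,-0.035],[0,0,-0.035]]}' | grep force
python3 - <<'E'
from h import *
lip();s=sensors.observe();print(np.round(s['wrist_torque'],2))
grab('side','s4');z=load('s4');P=cloud(z);h=cv2.cvtColor(z['im'],cv2.COLOR_BGR2HSV);m=(h[...,0]>20)&(h[...,0]<35)&(h[...,1]>150)&(P[...,0]>.42)&(P[...,0]<.65)&(P[...,1]>.1)&(P[...,1]<.3)&(P[...,2]>.06)
p=P[m];p=p-[0,0,.074];al=p[:,:2]@EX-LEDGE;f=np.polyfit(al,p[:,2],1);print(m.sum(),f,'far top',np.polyval(f,.142),'near top',np.polyval(f,.003),al.min(),al.max())
E
```

```text
ft_force: [-1.8, 0.6, 4.2]
t 10.25 tilt 0.03 yaw 2.52 lip x -0.0110 zb 0.0002 far zb 0.0002 across 0.1638 F [-1.8  0.6  4.2] grip 0.0126
[-0.16  0.37 -0.07]
933 [0.0288654  0.00760247] far top 0.01170136086514743 near top 0.0076890696118939745 0.002559320034646484 0.13957135906717721
```

The tool is flat, but the lid appears about 1.6° up at the far end and resting on the catch. I'll release it and press the far side with closed fingertips.

```bash
python3 -m crank '{"hand":[130,130,130,130,130],"translation":[[0,0,0],[0,0,0],[0,0,0],[0,0,0],[0,0,0]],"dr":[[0,0,0],[0,0,0],[0,0,0],[0,0,0],[0,0,0]]}' 30| egrep 'force|width'
python3 -m crank '{"hand":[130,130,130,130,130],"translation":[[-0.03,0,0],[-0.06,0,0],[-0.08,0,0],[-0.08,0,0],[-0.08,0,0]],"dr":[[0,0,0],[0,0,0],[0,0,0],[0,0,0],[0,0,0]]}' | egrep 'force|width'
python3 -m crank '{"hand":[255,255,255,255,255],"translation":[[0,0.02,0],[0,0.042,0],[0,0.042,0],[0,0.042,0],[0,0.042,0]],"dr":[[0,0,0],[0,0,0],[0,0,0],[0,0,0],[0,0,0]]}' | egrep 'force|width|pos'
python3 - <<'E'
from h import *
s=pose();lip();grab('wrist','w4')
z=load('w4');P=cloud(z);h=cv2.cvtColor(z['im'],cv2.COLOR_BGR2HSV);m=(h[...,0]>20)&(h[...,0]<35)&(h[...,1]>120)&(P[...,0]>.42)&(P[...,0]<.65)&(P[...,1]>.1)&(P[...,1]<.3)&(P[...,2]>.06)
p=P[m];p=p-[0,0,.074];al=p[:,:2]@EX-LEDGE;f=np.polyfit(al,p[:,2],1);print(m.sum(),f,'far top',np.polyval(f,.142),'near top',np.polyval(f,.003),al.min(),al.max())
E
```

```text
ft_force: [0.3, -0.3, 0.2]
grip_width: 0.0416
ft_force: [0.7, -0.2, 0.2]
grip_width: 0.0417
position: [0.5739, 0.1894, 0.1665]
ft_force: [0.4, 0.9, -0.6]
grip_width: 0.0
t 11.8 p [0.5739 0.1894 0.1665] F [ 0.43  0.91 -0.56] w 4.5128335063989675e-05
t 11.80 tilt -0.16 yaw 2.54 lip x 0.0296 zb 0.0789 far zb 0.0785 across 0.1637 F [ 0.4  0.9 -0.6] grip 0.0000
23812 [0.0341529  0.00689833] far top 0.011748044553153314 near top 0.007000791172518686 -0.006689494022972753 0.14395764469475658
```

View pics/w4.png

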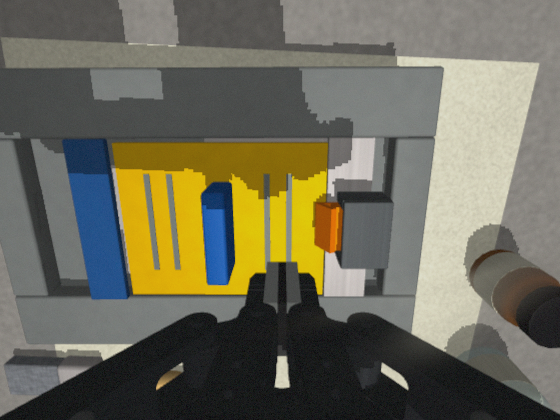

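The wrist view shows the lip under the ledge, the plate inside the walls and the orange catch (327,227) still riding on the far edge, which is about 4 mm up. Pressing down now.

```bash
python3 -m crank '{"hand":[255,255,255,255],"translation":[[0.04,0,0],[0.065,0,0],[0.075,0,0],[0.075,0,0]],"dr":[[0,0,0],[0,0,0],[0,0,0],[0,0,0]]}' | egrep 'force|pos'
for i in 1 2 3 4; do python3 -m crank '{"hand":[255,255],"translation":[[0.001,0,0],[0.002,0,0]],"dr":[[0,0,0],[0,0,0]]}' | egrep 'force|pos'; done
```

```text
position: [0.5741, 0.1894, 0.0914]
ft_force: [0.5, -0.6, 0.1]
position: [0.5754, 0.1896, 0.0917]
ft_force: [0.1, 0.5, 0.2]
position: [0.575, 0.1895, 0.0888]
ft_force: [0.1, -0.6, -0.2]
position: [0.5748, 0.1895, 0.0863]
ft_force: [-0.3, 0.4, -0.2]
position: [0.5747, 0.1895, 0.0841]
ft_force: [0.2, 0.6, -0.0]
```

```bash
for i in 1 2 3 4; do python3 -m crank '{"hand":[255,255],"translation":[[0.0005,0,0],[0.001,0,0]],"dr":[[0,0,0],[0,0,0]]}' | egrep 'force|pos'; done
```

```text
position: [0.5747, 0.1895, 0.0832]
ft_force: [0.4, 0.5, 0.5]
position: [0.5747, 0.1895, 0.0822]
ft_force: [-0.1, -0.8, 0.4]
position: [0.5748, 0.1895, 0.0821]
ft_force: [-3.7, -1.2, 10.4]
position: [0.5748, 0.1895, 0.082]
ft_force: [-6.5, -0.6, 17.4]
```

```bash
python3 -m crank '{"hand":[255,255,255],"translation":[[-0.003,0,0],[-0.05,0,0],[-0.05,0,0]],"dr":[[0,0,0],[0,0,0],[0,0,0]]}' | egrep 'force|pos'
python3 -m crank '{"hand":[255,255,255,255],"translation":[[-0.01,-0.02,0.04],[-0.01,-0.02,0.08],[-0.01,-0.02,0.08],[-0.01,-0.02,0.08]],"dr":[[0,0,0],[0,0,0],[0,0,0],[0,0,0]]}' | egrep 'force|pos'
python3 - <<'E'
from h import *
s=pose();grab('wrist','w5')
z=load('w5');P=cloud(z);h=cv2.cvtColor(z['im'],cv2.COLOR_BGR2HSV);m=(h[...,0]>20)&(h[...,0]<35)&(h[...,1]>120)&(P[...,0]>.42)&(P[...,0]<.65)&(P[...,1]>.1)&(P[...,1]<.3)&(P[...,2]>.06)
p=P[m];p=p-[0,0,.074];al=p[:,:2]@EX-LEDGE;f=np.polyfit(al,p[:,2],1);print(m.sum(),f,'far top',np.polyval(f,.142),'near top',np.polyval(f,.003),al.min(),al.max())
im=z['im'];cv2.imwrite('pics/w5c.png',cv2.resize(im[:300,80:480],None,fx=2,fy=2,interpolation=cv2.INTER_CUBIC))
E
```

```text
position: [0.5772, 0.1898, 0.1355]
ft_force: [0.2, -0.2, 1.0]
position: [0.5585, 0.1081, 0.1402]
ft_force: [-0.1, 0.3, 0.1]
t 14.55 p [0.5585 0.1081 0.1402] F [-0.05  0.26  0.15] w 0.00022577072253671395
41115 [0.00920334 0.00794917] far top 0.00925604209818283 near top 0.007976777918871907 -0.00624729490174758 0.1442500323975885
```

View pics/w5c.png

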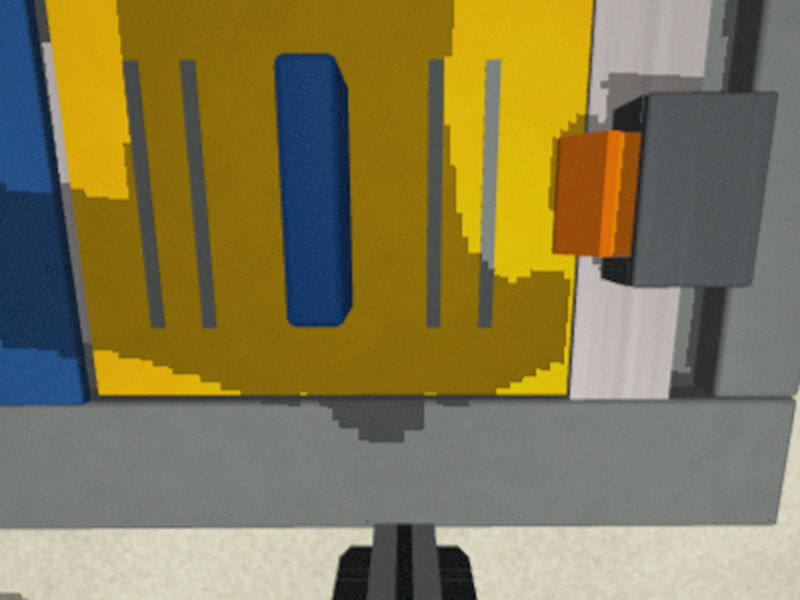

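The catch's orange nose (crop 555-600, 195) now overhangs the yellow far edge, and the lid top looks level with the rim. I'll check the numbers robustly.

```bash
python3 - <<'E'
from h import *
z=load('w5');P=cloud(z)
def at(n,x,y,k=3):
    u,v=int(80+x/2),int(y/2);q=np.median(P[v-k:v+k+1,u-k:u+k+1].reshape(-1,3),0);print(n,'along %.4f across %.4f z-seat %.4f'%(EX@q[:2]-LEDGE,EY@q[:2]-.1627,q[2]-.074))
for n,x,y in [('far+',575,40),('far-',550,375),('far-c',540,290),('mid',400,200),('near-',120,375),('near+',90,120),('rim+',660,40),('rim-',620,360),('wall',400,470),('wall2',650,470),('wallL',150,470),('ledge',30,300)]: at(n,x,y)
for n,x in [('nose',557),('nose2',570),('n3',590)]: at(n,x,195,1)
C=lambda x,y,h:ray(z,80+(x+.5)/2-.5,(y+.5)/2-.5,h)
for n,q in dict(nose=C(554,195,.085),far=C(568,396,.082),near=C(97,396,.082),rimline=C(570,396,.082)).items(): print(n,EX@q[:2]-LEDGE)
z=load('w3');P=cloud(z);u,v=100+572/2.1,185/2.1
q=ray(z,100+552.5/2.1-.5,185.5/2.1-.5,.085);print('nose before',EX@q[:2]-LEDGE)
E
```

```text
far+ along 0.1391 across 0.0393 z-seat 0.0077
far- along 0.1380 across -0.0493 z-seat 0.0079
far-c along 0.1337 across -0.0247 z-seat 0.0079
mid along 0.0937 across -0.0000 z-seat 0.0079
near- along 0.0102 across -0.0489 z-seat 0.0078
near+ along 0.0109 across 0.0206 z-seat 0.0079
rim+ along 0.1615 across 0.0393 z-seat 0.0076
rim- along 0.1584 across -0.0451 z-seat 0.0077
wall along 0.0933 across -0.0795 z-seat 0.0079
wall2 along 0.1707 across -0.0798 z-seat 0.0077
wallL along 0.0159 across -0.0793 z-seat 0.0079
ledge along -0.0105 across -0.0265 z-seat 0.0125
nose along 0.1358 across 0.0013 z-seat 0.0115
nose2 along 0.1386 across 0.0011 z-seat 0.0168
n3 along 0.1424 across 0.0009 z-seat 0.0226
nose 0.13536283039101582
far 0.14360713884193965
near 0.002427753675437183
rimline 0.14420597535148238
nose before 0.1360646497912733
```

The lid top is 7.7-7.9 mm above the seat at every corner, flush with walls and rim. The catch nose is at 135.4 mm, against 136.1 mm before when it was out, so it has sprung back. The robot is clear, so I'll hand in.

```bash
python3 -m crank '{"hand":[255,255,255],"translation":[[-0.03,0,0],[-0.05,0,0],[-0.05,0,0]],"dr":[[0,0,0],[0,0,0],[0,0,0]]}' | egrep 'time|force'
python3 -c "
from h import *
print(env.close_job())"
```

```text
time_s: 14.9
ft_force: [0.2, -0.3, -0.5]
the job is handed in; nothing more can be done
None
```

The yellow lid is back on the air cleaner, with the orange catch sprung out over its far edge. I let go, moved clear and handed the job in at 14.9 s. No verdict was reported.

**What I did:** I picked the lid up by its blue handle and lowered it tilted 20° into the bay. I then moved it toward the ledge until it touched, at about 8 N. That confirmed the camera's reading that the frame sits about 12 mm toward the catch. I swung the lid flat about its lip. It stopped about 4 mm short on the catch bevel, so I released it and pressed the far side down with closed fingertips, at up to about 17 N.

**Last checks:**
- **Seating:** the lid's top is 7.7–7.9 mm above the seat wherever I measured, level with the walls and rim (nominal 8 mm).
- **Catch:** its nose is at 135.4 mm from the ledge edge, against 136.1 mm when it was out at the start. That matches sprung out within the measuring error.
- **Robot:** the force readings were near zero and the arm was clear of everything.

**One disagreement:** a first straight-line fit to the final picture suggested about 0.5° of tilt. Checking single points did not bear it out, so the fit had probably picked up other pixels, such as the catch.

**Not measured:** I did not check the positions of the bystanders at the end. The arm passed well clear of them.

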